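Load a module programming jig and hold the last module on its sprung contacts

ROBOT

A 6-joint arm with a two-finger parallel gripper is mounted at the origin on the work surface. World frame = base frame: x ahead of the robot, y to its left, z up, the work surface at z = 0. Lengths are in mm, angles in degrees, forces in N, time in s.
With the tool pointing down it reaches from about 350 to 850 mm from the base axis. Payload 8.1 kg.
Tool frame: the origin (TCP) lies midway between the tips of the shut fingers; the grasp point (between the pads) lies grip_depth behind it (grip_depth is the distance from the TCP to the grasp point, in mm); z points along the fingers, y is the line along which they close (so a half turn about z gives the same grasp; the last joint's range is limited). The gripper opens to 85 mm and grips with 20 to 120 N. Pads are 22 mm wide; open, the fingers measure 114 mm over their backs; the gripper's body (76 mm by 85 mm) begins 54 mm behind the grasp point. The pads swing forward as they close: fully open they stand 13 mm farther back than shut.
Start: joints at [-75.539, 7.471, 85.268, -0, 87.261, -4.893], TCP at [198.867, -566.089, 231.292] pointing down, gripper open.
Joint ranges: [-169.43, 169.43], [-51.17, 129.36], [1.28, 143.12], [-76.62, 256.62], [0, 156.53], [-152.29, 152.29]. Speed limits (degrees/s): [136.94, 136.94, 159.86, 180, 180, 180].

INTERFACE

Orientations are given as [roll, pitch, yaw] about the fixed x, y, z axes, in that order (R = Rz(yaw) Ry(pitch) Rx(roll)).
In Python, from bench import sense, snapshot, hand_in, grip_depth gives the robot as it stands. The module is installed in compiled form; this text tells all that it offers.
- The arm moves only by the tool apply_moves, never from a script. Its argument "series" is text: rows parted by semicolons, each of 5 numbers parted by spaces: the shift along the tool's x, y, z each as a share of 0.3 m, from -1 to 1, then the turn about the tool's z as a share of 2 rad, from -1 to 1, then the gripper's target within -1 to 1 (shut at 1, half-way at 0, fully open at -1). In form: tx ty tz twist gripper; .... A call has 1 to 5 rows; each row shifts and turns the commanded pose from where the row before left it, along the tool's axes as they then stand; what a row does not reach is not made up. A row lasts 1/12 s, in which the tool goes at most 41.7 mm and 7.16 degrees, less where a joint would pass 70% of its speed; a pose out of reach is approached as far as the arm can. A call with a number of a shift or a turn outside -1 to 1 is refused whole. A call with a gripper value outside its range is refused whole. The fingers move at their own pace and stop on an object; "squeeze" is the grip in N (left out, the last holds). Time passes only in rows, so rows that do not move let the fingers close. It gives the time, the measured TCP pose, the force, the opening and the grip force at its end, in the units of the state.
- sense(): the state, without advancing time (a new reading comes with each control period).
- snapshot(name): name is "side" or "top"; returns a dict with "frame" (400x640x3 uint8, blue, green, red), "depth" (400x640 float32, mm along the optical axis (not along the pixel's ray), 0 where there is no reading), "intrinsics" (3x3 intrinsics, pixels), "extrinsics" (4x4, takes a point from camera to world coordinates). Camera axes: x right, y down, z forward; pixel columns grow to the right and rows downward; lengths in mm; the calibration is good to about 2 mm. A picture is of the moment at which its call begins.
- hand_in(): hands the job in; it is judged then, once.
The state is a dict: "time": time; "joint_pos": joint angles; "qd": joint speeds; "joint_efforts": joint torques, N m; "tool_pos": TCP position; "tcp_rot": TCP orientation; "ft_force": force on the tool from outside, world axes, zero at the start; "wrist_torque": the same for the moment, N m; "finger_gap": finger opening in mm; "grip_force": force on a finger pad.
Only numpy, scipy, OpenCV 4.12 (cv2) and the standard library are available. Lean on these libraries where they do the work, as an engineer would, in place of code of your own. Each camera call takes 0.05 s, during which the arm holds its last target. There are 200 camera calls.

TASK

Load the programming jig in order: first stand the blue module in the one-dot pocket and let go of it, then the yellow module in the two-dot pocket and let go of it. Then put the red module in the three-dot pocket, push it down against the sprung contact bed until it sits firmly on the metal stop, without ramming it (keep the push on the stop between about 2 and 25 N), and finish while still holding it pressed there. Leave the white spare module and everything else on the bench alone.

Things in the scene. Friction and masses are not known exactly. Their poses are not given: they have to be found in the camera images.
- jig: Programming jig fixed to the bench, dark steel block on a light grey base, 100 (x) x 250 (y) x 30 mm high; origin at the centre of its underside. Its y runs along the row of three pockets: one-dot pocket at y -75, two-dot at 0, three-dot at +75 mm. A seated module has its own x along the jig's x (either way round).
- pocket1 (a point): Centre of the floor of the pocket marked with 1 white dot: an open-topped pocket 36 (x) x 46 (y) mm, 3 mm clear of a module on every side, 14 mm deep with a chamfered mouth; its floor is 16 mm and its mouth 30 mm above the table. x, y, z as the jig's. A module stands loose on this floor.
- pocket2 (a point): Centre of the floor of the pocket marked with 2 white dots: an open-topped pocket 36 (x) x 46 (y) mm, 3 mm clear of a module on every side, 14 mm deep with a chamfered mouth; its floor is 16 mm and its mouth 30 mm above the table. x, y, z as the jig's. A module stands loose on this floor.
- pocket3 (a point): Centre of the floor of the pocket marked with 3 white dots: an open-topped pocket 36 (x) x 46 (y) mm, 3 mm clear of a module on every side, 14 mm deep with a chamfered mouth; its floor is 16 mm and its mouth 30 mm above the table. x, y, z as the jig's. This point is at the level of the steel stop around the sprung contact bed; the module's foot must be pressed down to it.
- stop3: The hard stop: a steel rim round the floor of the three-dot pocket, 36 x 46 mm outside, 2 mm thick, origin at its middle, 1 mm under its top face, which is level with pocket3.
- bed (a joint): Travel of the orange sprung contact bed (20 x 22 mm, brass pins) in the middle of the three-dot pocket, in m: 0 up at rest, 0.009 when the module's foot reaches the stop. It springs up; it pushes back with about 4 N at the start and 8.5 N at the stop (500 N/m), so a module let go of here is lifted off the stop.
- bed_top (a point): Centre of the top face of the sprung bed; at rest 9 mm above the stop and 5 mm below the pocket's mouth.
- blue_mid (a point): Centre (half-way up) of the loose module with the blue upper half and black lower half: an upright box 30 (its x) x 40 (its y) x 70 mm tall (z up), about 140 g (0.1 to 0.19 kg), standing on the table at the start; flat foot 35 mm below this point. The 30 mm width, across its x, is the one to grip; gripped at this point or up to 15 mm higher, the fingertips stay clear of the jig.
- yellow_mid (a point): Centre (half-way up) of the loose module with the yellow upper half and black lower half: an upright box 30 (its x) x 40 (its y) x 70 mm tall (z up), about 140 g (0.1 to 0.19 kg), standing on the table at the start; flat foot 35 mm below this point. The 30 mm width, across its x, is the one to grip; gripped at this point or up to 15 mm higher, the fingertips stay clear of the jig.
- red_mid (a point): Centre (half-way up) of the loose module with the red upper half and black lower half: an upright box 30 (its x) x 40 (its y) x 70 mm tall (z up), about 140 g (0.1 to 0.19 kg), standing on the table at the start; flat foot 35 mm below this point. The 30 mm width, across its x, is the one to grip; gripped at this point or up to 15 mm higher, the fingertips stay clear of the jig.
- spare: A bystander: loose spare module with a white upper half, 30 x 40 x 70 mm, origin at its underside; leave it.
- screwdriver: A bystander: screwdriver lying on the bench beyond the jig, about 200 mm long.
- mug: A bystander: blue mug, 80 mm wide and 95 mm high, at the right of the bench; origin under its centre.
Not all that is in view belongs to the job. Several things look just like the part that bears red_mid: the one meant starts farthest to the robot's right.

How it is judged (in metres and radians):
On the way, in this order (a step that is already met when the one before it is completed fails the run):
1. the blue module stands in the one-dot pocket, let go (x of blue_mid in the frame of pocket1 between -0.0045 and 0.0045 m and y of blue_mid in the frame of pocket1 between -0.0045 and 0.0045 m and z of blue_mid in the frame of pocket1 between 0.03 and 0.037 m and angle between blue_mid's own z axis and vertical below 0.08 rad and contact force between each of the arm, the fingers and blue below 0.3 N and linear speed of blue below 0.02 m/s), for 0.2 s.
2. the yellow module stands in the two-dot pocket, let go, the blue one still in place (x of yellow_mid in the frame of pocket2 between -0.0045 and 0.0045 m and y of yellow_mid in the frame of pocket2 between -0.0045 and 0.0045 m and z of yellow_mid in the frame of pocket2 between 0.03 and 0.037 m and angle between each of yellow_mid, blue_mid's own z axis and vertical below 0.08 rad and contact force between each of the arm, the fingers and yellow below 0.3 N and linear speed of yellow below 0.02 m/s and x of blue_mid in the frame of pocket1 between -0.0045 and 0.0045 m and y of blue_mid in the frame of pocket1 between -0.0045 and 0.0045 m and z of blue_mid in the frame of pocket1 between 0.03 and 0.037 m), for 0.2 s.
3. the robot presses the red module down onto the stop of the three-dot pocket (x of red_mid in the frame of pocket3 between -0.0045 and 0.0045 m and y of red_mid in the frame of pocket3 between -0.0045 and 0.0045 m and z of red_mid in the frame of pocket3 between 0.03 and 0.0365 m and angle between red_mid's own z axis and vertical below 0.08 rad and value of joint bed above 0.0075 m and contact force between red and stop3 between 1.5 and 30 N and contact force between the fingers and red above 3 N), for 0.3 s.
At the end, for the whole second after the job is handed in: Still held: red in the three-dot pocket, under 4.5 mm off centre, foot within 1.5 mm of the stop, bed in over 7.5 mm, pressed on the stop with 1.5 to 30 N by the fingers, still. Blue and yellow stand untouched, seated in the one- and two-dot pockets, under 4.5 mm off centre (all of step 2 and all of step 3 and linear speed of each of red, blue below 0.02 m/s and contact force between each of the arm, the fingers and blue below 0.3 N); the arm keeps its last pose, push and grip.
It fails at once if the red module is rammed onto the stop (over 45 N) (contact force between red and stop3 above 45 N).
It fails at once if the spare module, screwdriver or mug is moved by more than 3 cm (distance of any of spare, screwdriver, mug from where it was at the start of the episode above 0.03 m).
It fails at once if the spare module or the mug is tipped over (angle between any of spare, mug's own z axis and vertical above 0.5 rad).
It also fails if it takes over 72 s, if anything falls off the work surface, if the arm or the gripper's body presses on something with over 40 N, if the wrist force passes 120 N, or if a joint passes its speed limit or range.

## Working session

There is one attempt and no reset: what is moved stays moved. The work goes in short steps, Python scripts to look and compute and a tool call to move; the robot and the scene stay as the last step left them, time stands still between calls to the robot, and variables do not carry over. Pictures are saved under pics/ and viewed, at most 10 in all, crops included, and the job is handed in when it is done.

Besides the shell and the picture viewer there is one more tool, called after "Emit:" as name(argument=value, ...) on one line, values as JSON. apply_moves: Moves the arm, as the interface text tells. Its arguments: {"type":"object","properties":{"series":{"type":"string"},"squeeze":{"type":"number"}},"required":["series"]}

```bash
mkdir -p pics; python3 - <<'E'
from bench import *
import cv2,numpy as np
print(grip_depth if not callable(grip_depth) else grip_depth(), sense())
for n in("top","side"):
    s=snapshot(n);cv2.imwrite(f"pics/{n}0.png",s["frame"]);np.savez(f"{n}0.npz",**s)
    print(n,s["intrinsics"].round(1).tolist(),s["extrinsics"].round(3).tolist(),(s["depth"]>0).mean())
E
```

```text
18.700000000000003 {'time': 0.0, 'joint_pos': array([-7.55385056e+01,  7.51686380e+00,  8.53306883e+01, -2.62823757e-03,
        8.72632263e+01, -4.89263499e+00]), 'qd': array([ 0.02109611, -0.07335009, -0.03284304, -0.01398991, -0.00086132,
       -0.16133791]), 'joint_efforts': array([-4.68493708e-04, -5.69383979e+01, -5.00555992e+01, -1.67767994e-04,
        1.45286802e-02, -3.36060992e-06]), 'tool_pos': array([ 198.70892951, -565.53110342,  230.21265114]), 'tcp_rot': array([-1.79889401e+02, -6.83273199e-03,  1.93542508e+01]), 'ft_force': array([-0.42933959, -0.12938469,  0.39241763]), 'wrist_torque': array([-0.05321346,  0.04566428, -0.00668243]), 'grip_force': 0.0, 'finger_gap': 85.61623130589173}
top [[362.8, 0.0, 317.0], [0.0, 362.8, 192.8], [0.0, 0.0, 1.0]] [[-0.023, -0.991, 0.135, 462.496], [-0.999, 0.026, 0.025, -117.383], [-0.028, -0.135, -0.991, 996.176], [0.0, 0.0, 0.0, 1.0]] 0.9960703125
side [[410.9, 0.0, 321.7], [0.0, 410.9, 201.7], [0.0, 0.0, 1.0]] [[0.995, -0.068, 0.079, 498.732], [-0.104, -0.605, 0.79, -938.474], [-0.006, -0.794, -0.608, 718.51], [0.0, 0.0, 0.0, 1.0]] 0.996140625
```

View pics/top0.png

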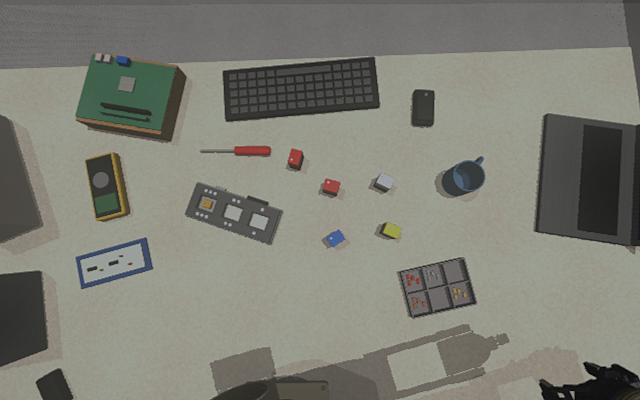

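View pics/side0.png

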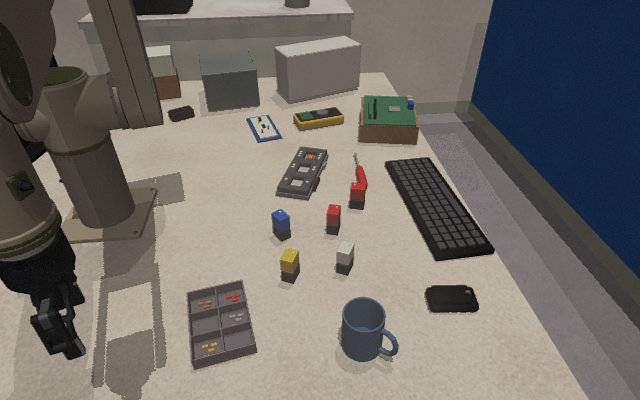

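Top view: jig at (233,213) with the orange bed at (207,204), blue (335,238), yellow (390,230), white spare (383,183), screwdriver (240,151), mug (463,178). Side view agrees. There are two red candidates in the top view, at (296,159) and (331,187). Image right is the robot's right (-y), so (331,187) fits "farthest to the right". I'll confirm it in a crop and measure.

```bash
cat > h.py <<'E'
import numpy as np,cv2
def load(n): return dict(np.load(n))
def pts(s,z=None):
    """world xyz per pixel, from depth"""
    K,E,d=s["intrinsics"],s["extrinsics"],s["depth"]
    v,u=np.indices(d.shape)
    c=np.stack([(u-K[0,2])/K[0,0]*d,(v-K[1,2])/K[1,1]*d,d],-1)
    return c@E[:3,:3].T+E[:3,3]
def ray(s,uv,z):
    """pixels -> points on plane z"""
    K,E=s["intrinsics"],s["extrinsics"]
    uv=np.atleast_2d(uv).astype(float)
    r=np.c_[(uv[:,0]-K[0,2])/K[0,0],(uv[:,1]-K[1,2])/K[1,1],np.ones(len(uv))]@E[:3,:3].T
    return E[:3,3]+r*((z-E[2,3])/r[:,2])[:,None]
HSV={"blue":((105,120,60),(125,255,255)),"yellow":((18,110,70),(35,255,255)),"red":((0,130,60),(8,255,255)),"red2":((172,130,60),(180,255,255)),"white":((0,0,120),(180,60,255))}
def mask(s,c):
    h=cv2.cvtColor(s["frame"],cv2.COLOR_BGR2HSV)
    m=cv2.inRange(h,*map(np.array,HSV[c]))
    return m|cv2.inRange(h,*map(np.array,HSV["red2"])) if c=="red" else m
def rect(P):
    (c,(w,h),a)=cv2.minAreaRect(P[:,:2].astype(np.float32))
    if w>h: w,h,a=h,w,a-90
    return np.round([*c,w,h,(a+90)%180-90],1)   # a: direction (deg) of the SHORT side
E
python3 - <<'E'
from h import *
for n in("top","side"):
    s=load(f"{n}0.npz");P=pts(s)
    for c in("blue","yellow","red"):
        k,l,st,ce=cv2.connectedComponentsWithStats(mask(s,c))
        for i in range(1,k):
            if st[i,4]<25: continue
            Q=P[l==i]
            if not(350<Q[:,0].mean()<750 and -450<Q[:,1].mean()<250): continue
            zt=np.percentile(Q[:,2],95);T=Q[Q[:,2]>zt-6]
            print(n,c,ce[i].round(),st[i,4],"ztop",zt.round(1),"mean",T.mean(0).round(1),"rect",rect(T))
    m=(P[...,2]>24)&(P[...,2]<36)&(abs(P[...,0]-430)<140)&(abs(P[...,1]-100)<180)&(P[...,1]<260)
    k,l,st,ce=cv2.connectedComponentsWithStats(m.astype(np.uint8))
    i=1+st[1:,4].argmax();Q=P[l==i];print(n,"jig",ce[i].round(),st[i,4],Q.mean(0).round(1),rect(Q))
f=load("top0.npz")["frame"]
cv2.imwrite("pics/crop1.png",cv2.resize(f[140:260,180:300+110],None,fx=3.4,fy=3.4,interpolation=cv2.INTER_CUBIC))
E
```

```text
top blue [335. 238.] 157 ztop 72.1 mean [ 472.2 -137.9   69.5] rect [ 472.5 -137.1   27.5   37.6   30.5]
top yellow [206. 204.] 38 ztop 26.4 mean [573.7 208.9  24.1] rect [573.7 208.1  17.7  18.1 -15.2]
top yellow [392. 230.] 174 ztop 72.0 mean [ 488.3 -279.4   74.9] rect [ 485.4 -209.3   39.2  185.4    2.1]
top red [252. 150.] 270 ztop 26.7 mean [721.   84.9  23.8] rect [719.7  86.2  17.7  97.5  -1.8]
top red [295. 157.] 151 ztop 72.2 mean [685.1 -38.1  76. ] rect [582.3 -64.7  40.7 258.6 -75.2]
top red [331. 186.] 147 ztop 71.5 mean [ 606.7 -131.    69.4] rect [ 607.5 -130.4   27.3   37.   -17.6]
top jig [239. 219.] 1662 [529.3 117.8  29.1] [548.3 137.6  91.3 239.8 -19.9]
side blue [280. 215.] 99 ztop 72.2 mean [ 474.2 -147.7   76.9] rect [ 495.3 -528.7   38.7  818.6    3.2]
side yellow [289. 260.] 354 ztop 71.6 mean [ 490.1 -294.2   80.5] rect [ 484.7 -598.1   38.3  680.3   -0.9]
side red [359. 185.] 354 ztop 71.4 mean [686.2 -48.7  76.2] rect [ 598.8 -480.7   38.3  937.1  -11.4]
side red [333. 214.] 211 ztop 71.9 mean [ 608.3 -133.8   70. ] rect [ 609.  -131.4   28.3   43.   -16.9]
side red [235. 297.] 32 ztop 9.3 mean [ 366.9 -335.1    7.3] rect [ 366.7 -333.1   11.2   19.3   -5.8]
side jig [297. 173.] 808 [527.8 107.1  29.8] [547.3 135.2  93.1 242.  -19.8]
```

View pics/crop1.png

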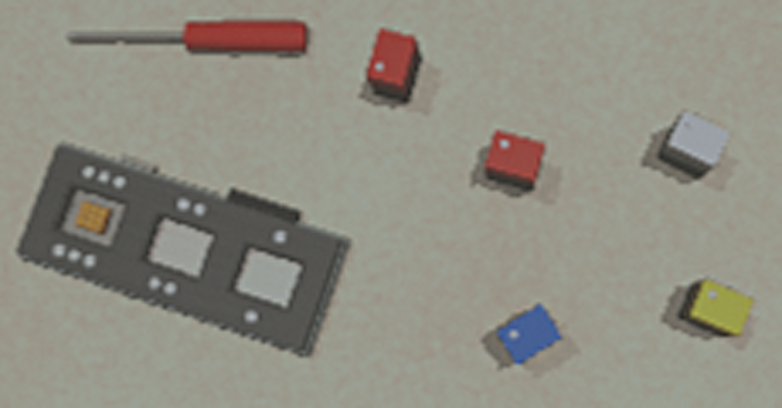

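The crop shows the reds at crop (394,62) and (514,160). The second, top (331,187), is clearly farther right. The pockets read 3, 2 and 1 dots from left to right, and a dark lump sits on the jig's far side. Next I'll refine the pockets from the dot pairs, and yellow with the depth outliers removed.

```bash
python3 - <<'E'
from h import *
for n in("top","side"):
    s=load(f"{n}0.npz");P=pts(s);Z=P[...,2]
    for c in("blue","yellow","red"):
        k,l,st,ce=cv2.connectedComponentsWithStats(mask(s,c)&((Z>66)&(Z<75)).astype(np.uint8)*255)
        for i in range(1,k):
            if st[i,4]>40:
                (cx,cy),wh,a=cv2.minAreaRect(np.argwhere(l==i)[:,::-1].astype(np.float32)); 
                print(n,c,ce[i].round(),"z med",np.median(Z[l==i]).round(1),"ray",ray(s,ce[i],70)[0].round(1),"rect",rect(ray(s,np.argwhere(l==i)[:,::-1],70)))
    # dots
    g=cv2.cvtColor(s["frame"],cv2.COLOR_BGR2GRAY)
    J=(abs(P[...,0]-548)<130)&(abs(P[...,1]-137)<150)&(Z>20)&(Z<40)
    m=((g>130)&J).astype(np.uint8)
    k,l,st,ce=cv2.connectedComponentsWithStats(m)
    a=np.deg2rad(-19.9);R=np.array([[np.cos(a),np.sin(a)],[-np.sin(a),np.cos(a)]])
    for i in range(1,k):
        w=ray(s,ce[i],30)[0]
        print(n,"dot?",ce[i].round(1),st[i,4],w.round(1)[:2],"local",(R@(w[:2]-[548,137])).round(1),np.median(Z[l==i]).round(1))
    L=(P[...,:2]-[548,137])@R.T
    q=(abs(L[...,0]-62)<10)&(abs(L[...,1])<110)&(Z>8); print("lump",q.sum(), L[q].min(0) if q.any() else 0,L[q].max(0) if q.any() else 0,Z[q].max() if q.any() else 0)
E
```

```text
top blue [335. 238.] z med 69.3 ray [ 472.3 -137.8   70. ] rect [ 472.5 -137.2   27.4   37.6   30.4]
top yellow [392. 230.] z med 69.4 ray [ 488.4 -280.2   70. ] rect [ 489.  -279.9   28.7   38.9  -24.6]
top red [295. 156.] z med 69.1 ray [686.6 -37.6  70. ] rect [686.1 -37.2  27.3  37.8  72.8]
top red [331. 186.] z med 69.5 ray [ 606.6 -131.    70. ] rect [ 607.4 -130.4   27.6   36.9  -17.5]
top dot? [196. 182.] 1 [632.7 236.1] local [ 45.9 122. ] 29.2
top dot? [195. 184.] 1 [627.3 238.7] local [ 39.9 122.6] 29.5
top dot? [194. 187.] 1 [619.1 241.2] local [ 31.3 122.2] 29.7
top dot? [193.  189.5] 2 [612.3 243.8] local [ 24.1 122.3] 29.6
top dot? [205.7 190. ] 7 [610.  208.9] local [33.8 88.7] 31.0
top dot? [210.  191.5] 6 [605.5 197.1] local [33.6 76.1] 30.5
top dot? [192. 192.] 1 [605.5 246.4] local [ 16.8 122.4] 30.4
top dot? [214.7 193. ] 7 [601.1 184.2] local [33.9 62.4] 32.2
top dot? [191. 195.] 1 [597.3 248.9] local [  8.3 122. ] 28.4
top dot? [190. 197.] 1 [591.9 251.5] local [  2.3 122.7] 30.0
top dot? [233.5 200. ] 8 [580.7 132.8] local [32.2  7.1] 29.8
top dot? [189. 200.]
[... 3180 characters left out ...]
67.6] 9 [581.3 130.2] local [33.6  5. ] 31.9
side dot? [287. 168.] 1 [499.3 137.1] local [-45.8 -16.5] 29.5
side dot? [286. 170.] 1 [495.8 126.1] local [-45.4 -28. ] 29.4
side dot? [284.5 172.5] 2 [490.8 112.7] local [-45.5 -42.3] 31.3
side dot? [283. 175.] 1 [485.9  99.6] local [-45.7 -56.4] 29.6
side dot? [285.5 178.5] 4 [492.7  80. ] local [-32.6 -72.5] 31.2
side dot? [280. 180.] 1 [476.2  73.9] local [-46.  -83.7] 31.2
side dot? [307.  181.2] 4 [555.2  58.4] local [ 33.5 -71.5] 31.7
side dot? [279. 182.] 1 [473.1  63.8] local [-45.6 -94.3] 28.5
side dot? [278. 184.] 1 [469.9  53.9] local [ -45.1 -104.7] 28.1
lump 50 [ 52.13576604 -81.82076794] [59.16316174 77.14093784] 16.552158184895347
```

Checks:
- **Heights:** the module tops measure 69–70 mm in both views (text: 70), and the jig top is 30 mm.
- **Jig:** centre about (548.9, 138.3), x axis at -20°.
- **Modules:** blue (473,-138) with grip direction 31°, yellow (489,-281) at -24°, red (608,-132) at -17.5°.

I'll move above blue and turn to yaw 121.

Emit:
apply_moves(series="0.1027 -0.0801 0 0 -1;0.1027 -0.0801 0 0 -1;0.1027 -0.0801 0 0 -1;0.1027 -0.0801 0 0 -1;0.1027 -0.0801 0 0 -1", squeeze=40)

```text
time: 0.52
tool_pos: [304.8, -399.9, 230.7]
tcp_rot: [-180.0, 0.0, 19.3]
ft_force: [1.3, 0.3, -0.5]
finger_gap: 85.2
grip_force: 0.0
```

Emit:
apply_moves(series="0.1027 -0.0801 0 0 -1;0.1027 -0.0801 0 0 -1;0.1027 -0.0801 0 0 -1;0.1027 -0.0801 0 0 -1;0.1027 -0.0801 0 0 -1")

```text
time: 0.93
tool_pos: [410.3, -235.4, 231.0]
tcp_rot: [-180.0, 0.0, 19.3]
ft_force: [1.2, -0.8, -0.7]
finger_gap: 85.6
grip_force: 0.0
```

Emit:
apply_moves(series="0.1027 -0.0801 0 0 -1;0.1027 -0.0801 0 0 -1;0.1027 -0.0801 0 0 -1;0 0 0 -0.0591 -1;0 0 0 -0.0591 -1")

```text
time: 1.35
tool_pos: [473.9, -136.1, 230.7]
tcp_rot: [-179.9, 0.0, 33.4]
ft_force: [-1.0, 0.1, 0.3]
finger_gap: 85.7
grip_force: 0.0
```

Emit:
apply_moves(series="0 0 0 -0.0591 -1;0 0 0 -0.0591 -1;0 0 0 -0.0591 -1;0 0 0 -0.0591 -1;0 0 0 -0.0591 -1")

```text
time: 1.77
tool_pos: [473.0, -138.4, 230.8]
tcp_rot: [-179.9, -0.0, 67.1]
ft_force: [-0.8, 0.4, -0.1]
finger_gap: 85.3
grip_force: 0.0
```

Emit:
apply_moves(series="0 0 0 -0.0591 -1;0 0 0 -0.0591 -1;0 0 0 -0.0591 -1;0 0 0 -0.0591 -1;0 0 0 -0.0591 -1")

```text
time: 2.18
tool_pos: [472.9, -138.5, 230.8]
tcp_rot: [-180.0, -0.0, 101.0]
ft_force: [-0.7, 0.3, 0.7]
finger_gap: 85.4
grip_force: 0.0
```

Emit:
apply_moves(series="0 0 0 -0.0591 -1;0 0 0 -0.0591 -1;0 0 0 -0.0591 -1;0 0 0 0 -1;0 0 0 0 -1")

```text
time: 2.6
tool_pos: [473.0, -138.5, 230.9]
tcp_rot: [-180.0, -0.0, 120.7]
ft_force: [-0.1, 0.5, 0.3]
finger_gap: 85.4
grip_force: 0.0
```

Emit:
apply_moves(series="0 0 0.13 0 -1;0 0 0.13 0 -1;0 0 0.13 0 -1;0 0 0.13 0 -1;0 0 0.10 0 -1")

```text
time: 3.02
tool_pos: [471.6, -138.0, 42.1]
tcp_rot: [-179.9, -0.1, 120.7]
ft_force: [-0.3, 0.1, 0.1]
finger_gap: 85.2
grip_force: 0.0
```

Emit:
apply_moves(series="0 0 0.067 0 -1;0 0 0 0 -1;0 0 0 0 1;0 0 0 0 1;0 0 0 0 1")

```text
time: 3.43
tool_pos: [475.1, -139.4, 27.5]
tcp_rot: [179.9, 0.2, 120.9]
ft_force: [0.3, 0.4, 0.8]
finger_gap: 51.6
grip_force: 0.0
```

Emit:
apply_moves(series="0 0 0 0 1;0 0 0 0 1;0 0 0 0 1;0 0 0 0 1;0 0 0 0 1")

```text
time: 3.85
tool_pos: [474.7, -139.2, 27.1]
tcp_rot: [179.9, 0.2, 120.9]
ft_force: [-2.0, 0.1, 7.1]
finger_gap: 29.3
grip_force: 40.5
```

Emit:
apply_moves(series="0 0 0 0 1;0 0 0 0 1;0 0 0 0 1;0 0 0 0 1;0 0 0 0 1")

```text
time: 4.27
tool_pos: [474.7, -139.2, 27.1]
tcp_rot: [179.9, 0.1, 120.9]
ft_force: [-1.9, 1.0, 7.8]
finger_gap: 29.7
grip_force: 40.5
```

Emit:
apply_moves(series="0 0 -0.05 0 1;0 0 -0.1 0 1;0 0 -0.12 0 1;0 0 -0.12 0 1;0 0 0 0 1")

```text
time: 4.68
tool_pos: [477.6, -140.3, 150.9]
tcp_rot: [179.6, 0.6, 120.9]
ft_force: [1.8, -0.3, -0.3]
finger_gap: 29.5
grip_force: 40.0
```

Emit:
apply_moves(series="0.0847 0.0822 0 0 1;0.0847 0.0822 0 0 1;0.0847 0.0822 0 0 1;0.0847 0.0822 0 0 1;0.0847 0.0822 0 0 1")

```text
time: 5.1
tool_pos: [513.8, 35.3, 142.5]
tcp_rot: [180.0, 0.0, 120.9]
ft_force: [0.5, -0.4, -1.6]
finger_gap: 30.2
grip_force: 40.0
```

Emit:
apply_moves(series="0.0847 0.0822 0 0 1;0 0 0 0.0554 1;0 0 0 0.0554 1;0 0 0 0.0554 1;0 0 0 0.0554 1")

```text
time: 5.52
tool_pos: [521.7, 68.7, 142.2]
tcp_rot: [180.0, 0.0, 95.3]
ft_force: [-0.2, 0.4, -1.7]
finger_gap: 29.7
grip_force: 40.2
```

Emit:
apply_moves(series="0 0 0 0.0554 1;0 0 0 0.0554 1;0 0 0 0.0554 1;0 0 0 0.0554 1;0 0 0 0 1")

```text
time: 5.93
tool_pos: [521.7, 68.2, 142.2]
tcp_rot: [180.0, -0.0, 69.8]
ft_force: [0.4, 0.0, -1.9]
finger_gap: 29.7
grip_force: 40.2
```

Emit:
apply_moves(series="0 0 0.08 0 1;0 0 0.08 0 1;0 0 0 0 1;0 0 0 0 1;0 0 0 0 1")

```text
time: 6.35
tool_pos: [522.2, 68.3, 95.3]
tcp_rot: [180.0, -0.0, 70.2]
ft_force: [-0.2, 0.5, -0.9]
finger_gap: 29.6
grip_force: 40.2
```

```bash
python3 - <<'E'
from bench import *
import cv2,numpy as np
for n in("top","side"):
    s=snapshot(n);np.savez(f"{n}1.npz",**s);f=s["frame"]
    cv2.imwrite(f"pics/{n}1.png",cv2.resize(f[130:290,150:400],None,fx=3,fy=3))
q=sense();print(q["tool_pos"],q["tcp_rot"],q["joint_pos"])
E
```

```text
[523.01837925  68.26578385  96.08202275] [ 1.79855811e+02 -5.77214005e-02  7.02045134e+01] [1.86559853e+00 2.34284136e+00 1.05252964e+02 4.43949439e-04
 7.22488817e+01 2.16610229e+01]
```

View pics/side1.png

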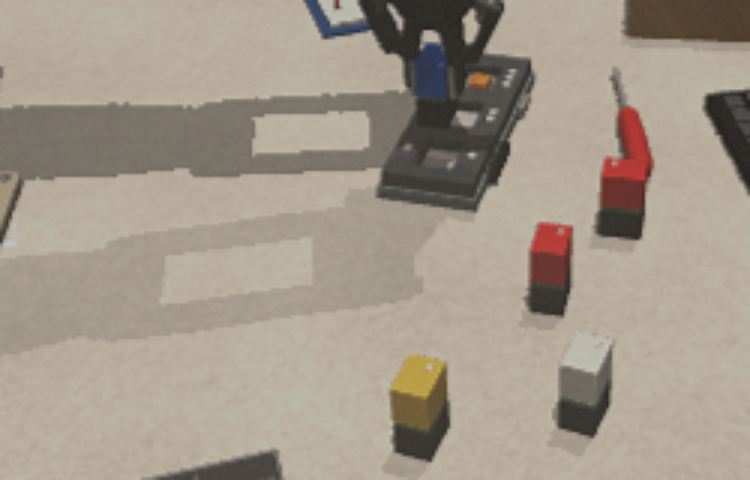

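The side crop shows blue upright between the fingers above the jig's one-dot end, at crop (433,85). I'll measure its offset in the jig frame from the depth points.

```bash
cat >> h.py <<'E'
C0=np.array([548.7,138.0]);A=np.deg2rad(-20.0)
RJ=np.array([[np.cos(A),np.sin(A)],[-np.sin(A),np.cos(A)]])
def held(s,col,py,zr):
    """held module in the jig frame: -y face, x middle; box about pocket y=py"""
    P=pts(s);L=(P[...,:2]-C0)@RJ.T;Z=P[...,2]
    m=(mask(s,col)>0)&(abs(L[...,0])<40)&(abs(L[...,1]-py)<45)&(Z>zr[0])&(Z<zr[1])
    l=L[m];z=Z[m]
    if len(l)<10: print(len(l));return
    print(col,len(l),"y pct",np.percentile(l[:,1],[5,25,50,75]).round(1),"x pct",np.percentile(l[:,0],[2,50,98]).round(1),"z",np.percentile(z,[2,98]).round(1))
    f=l[abs(l[:,1]-np.median(l[:,1]))<5]
    b=np.polyfit(f[:,0],f[:,1],1);print("  face yaw err deg",np.degrees(np.arctan(b[0])).round(1),"centre x~",np.mean(np.percentile(f[:,0],[1,99])).round(1),"centre y~",(np.median(f[:,1])+20).round(1))
E
python3 - <<'E'
from h import *
s=load("side1.npz");held(s,"blue",-75,(70,160))
t=load("top1.npz");held(t,"blue",-75,(70,160))
# jig reference check in the side depth: dots 
for n in("top0","side0","top1","side1"):
    s=load(n+".npz");P=pts(s);L=(P[...,:2]-C0)@RJ.T;Z=P[...,2];g=cv2.cvtColor(s["frame"],cv2.COLOR_BGR2GRAY)
    o=[]
    for py in(-75,0,75):
        m=(g>115)&(abs(L[...,1]-py)<21)&(abs(abs(L[...,0])-33)<7)&(abs(Z-30)<5)
        a,b=L[m&(L[...,0]>0)],L[m&(L[...,0]<0)]
        if len(a) and len(b): o.append(((a.mean(0)+b.mean(0))/2-[0,py]).round(1))
        # jig end/edges
    print(n,o)
E
```

```text
7
0
top0 [array([ 0.2, -0.4]), array([-0. , -0.2]), array([ 0.3, -0.5])]
side0 [array([0.5, 0.1]), array([0.5, 1.7]), array([0.4, 0.9])]
top1 [array([-0.2, -0.9])]
side1 [array([ 1.4, -1.5])]
```

```bash
sed -i 's/"blue":((105,120,60)/"blue":((105,110,25)/;s/"red":((0,130,60)/"red":((0,120,30)/;s/"red2":((172,130,60)/"red2":((172,120,30)/;s/"yellow":((18,110,70)/"yellow":((16,110,35)/' h.py
python3 - <<'E'
from h import *
for n in("side1","top1"):
    s=load(n+".npz");held(s,"blue",-75,(50,170))
    P=pts(s);L=(P[...,:2]-C0)@RJ.T;m=mask(s,"blue")>0;m&=(abs(L[...,0])<80)&(abs(L[...,1]+75)<90)
    print(n,m.sum(),L[m].mean(0) if m.any() else"",P[m].mean(0) if m.any() else "")
E
```

```text
blue 15 y pct [-92.7 -90.2 -83.3 -62. ] x pct [-10.2  -1.   13.3] z [112.4 140.6]
  face yaw err deg -72.1 centre x~ 13.5 centre y~ -63.3
side1 15 [  1.66628777 -76.45986238] [524.11498523  65.58132756 135.92440472]
0
top1 0  h.py:34: RankWarning: Polyfit may be poorly conditioned
  b=np.polyfit(f[:,0],f[:,1],1);print("  face yaw err deg",np.degrees(np.arctan(b[0])).round(1),"centre x~",np.mean(np.percentile(f[:,0],[1,99])).round(1),"centre y~",(np.median(f[:,1])+20).round(1))
```

```bash
python3 - <<'E'
from h import *
s=load("side1.npz");h=cv2.cvtColor(s["frame"],cv2.COLOR_BGR2HSV);P=pts(s);L=(P[...,:2]-C0)@RJ.T
for v in range(142,176,2): print(v,[(h[v,u].tolist(),L[v,u].round(0).tolist(),int(P[v,u,2])) for u in(289,294,299)])
E
```

```text
142 [([13, 41, 44], [-17.0, -66.0], 151), ([17, 37, 185], [-91.0, 196.0], 0), ([19, 40, 51], [20.0, -89.0], 168)]
144 [([18, 31, 41], [-17.0, -67.0], 145), ([116, 44, 116], [-7.0, -54.0], 139), ([11, 41, 50], [19.0, -89.0], 161)]
146 [([15, 46, 66], [-18.0, -67.0], 138), ([115, 100, 84], [-4.0, -65.0], 139), ([20, 31, 49], [18.0, -87.0], 154)]
148 [([113, 58, 57], [-15.0, -77.0], 138), ([114, 103, 82], [-0.0, -76.0], 139), ([23, 22, 47], [17.0, -85.0], 147)]
150 [([113, 103, 84], [-12.0, -86.0], 137), ([112, 102, 80], [2.0, -84.0], 138), ([143, 19, 53], [17.0, -85.0], 140)]
152 [([113, 87, 76], [-12.0, -87.0], 131), ([115, 94, 76], [4.0, -91.0], 136), ([10, 23, 66], [15.0, -81.0], 131)]
154 [([113, 88, 78], [-11.0, -91.0], 127), ([114, 88, 75], [5.0, -93.0], 130), ([18, 18, 71], [16.0, -82.0], 126)]
156 [([114, 91, 76], [-12.0, -90.0], 120), ([114, 92, 83], [3.0, -89.0], 121), ([18, 17, 74], [17.0, -88.0], 123)]
158 [([114, 86, 74], [-12.0, -91.0], 114), ([114, 103, 84], [3.0, -91.0], 116), ([12, 21, 62], [16.0, -86.0], 115)]
160 [([116, 91, 81], [-12.0, -91.0], 107), ([112, 98, 81], [3.0, -92.0], 110), ([170, 12, 62], [16.0, -85.0], 108)]
162 [([57, 30, 76], [-13.0, -89.0], 99), ([83, 33, 62], [2.0, -88.0], 101), ([23, 18, 56], [14.0, -82.0], 99)]
164 [([18, 49, 52], [-13.0, -90.0], 93), ([23, 41, 50], [2.0, -91.0], 96), ([20, 47, 49], [14.0, -80.0], 91)]
166 [([17, 31, 57], [-13.0, -91.0], 87), ([13, 34, 52], [2.0, -91.0], 89), ([13, 45, 51], [15.0, -84.0], 87)]
168 [([21, 34, 52], [-13.0, -91.0], 80), ([19, 41, 50], [-0.0, -86.0], 79), ([9, 38, 47], [14.0, -85.0], 80)]
170 [([15, 38, 54], [-14.0, -91.0], 73), ([11, 40, 51], [1.0, -90.0], 75), ([15, 43, 47], [14.0, -85.0], 74)]
172 [([24, 20, 65], [-33.0, -39.0], 30), ([10, 26, 58], [-18.0, -35.0], 30), ([15, 35, 58], [-4.0, -31.0], 30)]
174 [([20, 35, 65], [-30.0, -49.0], 30), ([13, 27, 67], [-16.0, -43.0], 29), ([15, 30, 67], [-0.0, -42.0], 30)]
```

Blue's -y face sits at about -91 in the jig frame and its x mid is about 0, so it is about +2.5 to 3 mm along jig y. Its foot is at 69 mm. I'll correct that and go down.

Emit:
apply_moves(series="-0.0083 0 0 0 1;0 0 0.05 0 1;0 0 0.05 0 1;0 0 0.03 0 1;0 0 0 0 1")

```text
time: 6.87
tool_pos: [519.5, 65.7, 53.5]
tcp_rot: [-179.8, 0.1, 70.2]
ft_force: [-0.1, 0.2, -0.9]
finger_gap: 29.8
grip_force: 40.3
```

Emit:
apply_moves(series="0 0 0.015 0 1;0 0 0.015 0 1;0 0 0.008 0 1;0 0 0 0 1;0 0 0 0 1")

```text
time: 7.28
tool_pos: [521.0, 65.9, 44.0]
tcp_rot: [180.0, -0.0, 70.2]
ft_force: [-0.1, 0.2, -0.8]
finger_gap: 29.4
grip_force: 40.3
```

Emit:
apply_moves(series="0 0 0.004 0 1;0 0 0 0 -1;0 0 0 0 -1;0 0 0 0 -1;0 0 0 0 -1")

```text
time: 7.7
tool_pos: [521.1, 65.9, 42.9]
tcp_rot: [180.0, -0.0, 70.2]
ft_force: [-0.7, 1.0, -0.2]
finger_gap: 76.2
grip_force: 0.0
```

Emit:
apply_moves(series="0 0 0 0 -1;0 0 0 0 -1;0 0 -0.1 0 -1;0 0 -0.13 0 -1;0 0 -0.13 0 -1")

```text
time: 8.12
tool_pos: [519.4, 65.8, 150.5]
tcp_rot: [-179.8, 0.1, 70.2]
ft_force: [1.5, -0.2, 0.8]
finger_gap: 85.4
grip_force: 0.0
```

Emit:
apply_moves(series="0 0 -0.13 0 -1;-0.13 0 0 0 -1;-0.13 0 0 0 -1;-0.13 0 0 0 -1;0 0 0 0 -1")

```text
time: 8.53
tool_pos: [479.6, -49.4, 190.0]
tcp_rot: [180.0, 0.2, 69.9]
ft_force: [-0.4, 0.1, -0.2]
finger_gap: 85.3
grip_force: 0.0
```

```bash
sed -i 's/"blue":((105,110,25)/"blue":((105,80,40)/' h.py; python3 - <<'E'
from bench import *
from h import *
q=sense();print(q["tool_pos"],q["tcp_rot"])
for n in("top","side"):
    s=snapshot(n);np.savez(f"{n}2.npz",**s)
    P=pts(s);Z=P[...,2]
    for z0,c in((86,"blue"),(70,"yellow"),(70,"red")):
        k,l,st,ce=cv2.connectedComponentsWithStats(mask(s,c)&((abs(Z-z0)<5)).astype(np.uint8)*255)
        for i in range(1,k):
            if st[i,4]>40 and P[l==i][:,0].mean()<900:
                Q=ray(s,np.argwhere(l==i)[:,::-1],z0);r=rect(Q)
                print(n,c,ce[i].round(),"z",np.median(Z[l==i]).round(1),"rect",r,"jig",((r[:2]-C0)@RJ.T).round(1))
E
```

```text
[479.55967696 -49.4136749  189.97128945] [1.79953962e+02 1.59829079e-01 6.99311601e+01]
top yellow [392. 230.] z 69.5 rect [ 489.  -279.9   28.7   38.9  -24.6] jig [  86.8 -413.1]
top red [295. 156.] z 69.4 rect [686.  -37.2  27.5  38.5  72.8] jig [ 188.9 -117.7]
top red [331. 186.] z 69.0 rect [ 607.1 -130.3   28.4   36.9  -17.5] jig [ 146.6 -232.1]
side blue [295. 165.] z 86.0 rect [523.3  64.6  28.3  47.7 -17.7] jig [  1.2 -77.7]
side yellow [289. 256.] z 70.1 rect [ 490.1 -284.3   30.8   45.3  -25.3] jig [  89.4 -416.9]
side red [358. 187.] z 70.1 rect [687.9 -42.2  38.1  38.4  80.8] jig [ 192.4 -121.7]
side red [333. 210.] z 70.1 rect [ 608.2 -134.4   29.3   47.1  -18.4] jig [ 149.1 -235.6]
```

Blue's top is at 86 mm and its centre is near pocket 1, so it's seated. Now yellow.

Emit:
apply_moves(series="0 0 0 0.04 -1;-0.1147 0.0587 0 0 -1;-0.1147 0.0587 0 0 -1;-0.1147 0.0587 0 0 -1;-0.1147 0.0587 0 0 -1")

```text
time: 9.05
tool_pos: [489.1, -198.9, 189.6]
tcp_rot: [180.0, -0.0, 65.7]
ft_force: [0.5, -0.0, 0.6]
finger_gap: 85.3
grip_force: 0.0
```

Emit:
apply_moves(series="-0.1147 0.0587 0 0 -1;-0.1147 0.0587 0 0 -1;0 0 0.1 0 -1;0 0 0 0 -1;0 0 0 0 -1")

```text
time: 9.47
tool_pos: [491.0, -274.0, 157.3]
tcp_rot: [-179.7, -0.1, 65.6]
ft_force: [-0.8, 0.3, 0.3]
finger_gap: 85.4
grip_force: 0.0
```

Emit:
apply_moves(series="0 0 0 0 -1;0 0 0 0 -1;0 0 0 0 -1;0 0 0 0 -1;0 0 0 0 -1")

```text
time: 9.88
tool_pos: [492.5, -275.5, 160.5]
tcp_rot: [179.9, 0.0, 65.6]
ft_force: [-0.0, 0.1, 0.4]
finger_gap: 85.7
grip_force: 0.0
```

Emit:
apply_moves(series="-0.021 -0.002 0 0 -1;0 0 0.12 0 -1;0 0 0.12 0 -1;0 0 0.12 0 -1;0 0 0.085 0 -1")

```text
time: 10.3
tool_pos: [487.3, -280.8, 23.1]
tcp_rot: [-179.9, -0.0, 65.6]
ft_force: [-0.2, -0.1, -0.8]
finger_gap: 85.4
grip_force: 0.0
```

Emit:
apply_moves(series="0 0 0 0 -1;0 0 0 0 1;0 0 0 0 1;0 0 0 0 1;0 0 0 0 1")

```text
time: 10.72
tool_pos: [490.6, -282.6, 28.8]
tcp_rot: [179.8, 0.0, 65.6]
ft_force: [0.6, 0.2, -0.4]
finger_gap: 38.9
grip_force: 0.0
```

Emit:
apply_moves(series="0 0 0 0 1;0 0 0 0 1;0 0 0 0 1;0 0 0 0 1;0 0 0 0 1")

```text
time: 11.13
tool_pos: [490.3, -282.4, 28.4]
tcp_rot: [179.8, 0.0, 65.6]
ft_force: [-1.6, 0.5, 8.5]
finger_gap: 29.6
grip_force: 41.1
```

Emit:
apply_moves(series="0 0 0 0 1;0 0 0 0 1;0 0 0 0 1;0 0 0 0 1;0 0 0 0 1")

```text
time: 11.55
tool_pos: [490.3, -282.4, 28.4]
tcp_rot: [179.8, 0.0, 65.6]
ft_force: [-1.1, 0.7, 8.5]
finger_gap: 29.6
grip_force: 41.1
```

Emit:
apply_moves(series="0 0 -0.06 0 1;0 0 -0.12 0 1;0 0 -0.12 0 1;0 0 -0.12 0 1;0 0 0 -0.0385 1")

```text
time: 11.97
tool_pos: [492.9, -284.0, 161.9]
tcp_rot: [179.3, 0.2, 69.9]
ft_force: [0.9, -0.1, 0.0]
finger_gap: 29.4
grip_force: 40.2
```

Emit:
apply_moves(series="0.1258 -0.0269 0 0 1;0.1258 -0.0269 0 0 1;0.1258 -0.0269 0 0 1;0.1258 -0.0269 0 0 1;0.1258 -0.0269 0 0 1")

```text
time: 12.38
tool_pos: [515.5, -88.6, 152.7]
tcp_rot: [179.9, -0.0, 69.9]
ft_force: [0.9, -0.6, -1.2]
finger_gap: 29.5
grip_force: 40.1
```

Emit:
apply_moves(series="0.1258 -0.0269 0 0 1;0.1258 -0.0269 0 0 1;0.1258 -0.0269 0 0 1;0.1258 -0.0269 0 0 1;0.1258 -0.0269 0 0 1")

```text
time: 12.8
tool_pos: [542.2, 102.9, 152.8]
tcp_rot: [179.9, -0.0, 70.0]
ft_force: [1.0, -0.8, -1.8]
finger_gap: 29.7
grip_force: 40.1
```

Emit:
apply_moves(series="0.1258 -0.0269 0 0 1;0 0 0 0 1;0 0 0.08 0 1;0 0 0.05 0 1;0 0 0 0 1")

```text
time: 13.22
tool_pos: [545.0, 139.2, 109.6]
tcp_rot: [-179.7, 0.2, 70.0]
ft_force: [0.3, -0.9, -2.6]
finger_gap: 29.3
grip_force: 40.2
```

Emit:
apply_moves(series="0 0 0 0 1;0 0 0 0 1;0 0 0 0 1;0 0 0 0 1;0 0 0 0 1")

```text
time: 13.63
tool_pos: [548.3, 139.0, 114.3]
tcp_rot: [179.9, -0.1, 70.0]
ft_force: [0.8, 0.0, -1.6]
finger_gap: 29.6
grip_force: 40.1
```

```bash
cat >> h.py <<'E'
def cols(s,py,zr):
    """points of whatever is held above a pocket, in the jig frame: -y face and x span"""
    P=pts(s);L=(P[...,:2]-C0)@RJ.T;Z=P[...,2]
    m=(abs(L[...,0])<22)&(abs(L[...,1]-py+20)<9)&(Z>zr[0])&(Z<zr[1]);l=L[m]
    f=l[l[:,1]<np.median(l[:,1])+3]
    print(m.sum(),"face y",np.median(f[:,1]).round(1),"centre y err",(np.median(f[:,1])+20-py).round(1),"x",np.percentile(f[:,0],[2,50,98]).round(1),"z",Z[m].min().round(1),"slope",np.degrees(np.arctan(np.polyfit(f[:,0],f[:,1],1)[0])).round(1))
E
python3 - <<'E'
from bench import *
from h import *
q=sense();p=q["tool_pos"];print(p,q["tcp_rot"],"jig",RJ@(p[:2]-C0))
s=snapshot("side");np.savez("side3.npz",**s);f=s["frame"]
cv2.imwrite("pics/side3.png",cv2.resize(f[100:220,220:380],None,fx=4,fy=4))
cols(s,0,(p[2]-25,p[2]+30));held(s,"yellow",0,(p[2],p[2]+50))
cols(load("side2.npz"),-75,(40,84)); cols(load("side1.npz"),-75,(72,130))
E
```

```text
[548.2958628  139.00868546 114.25628712] [ 1.79907911e+02 -5.11714098e-02  6.99592108e+01] jig [-0.72475549  0.80963122]
172 face y -17.4 centre y err 2.6 x [-14.8   0.7  14.3] z 89.3 slope -0.6
yellow 161 y pct [-20.1 -18.2 -15.8  -9. ] x pct [-13.7   0.2  14.2] z [122.3 157.6]
  face yaw err deg 2.6 centre x~ 0.6 centre y~ 2.6
131 face y -94.1 centre y err 0.9 x [-14.8  -0.2  13.9] z 40.1 slope -0.4
183 face y -90.8 centre y err 4.2 x [-14.7   0.1  14.4] z 72.1 slope -1.2
```

View pics/side3.png

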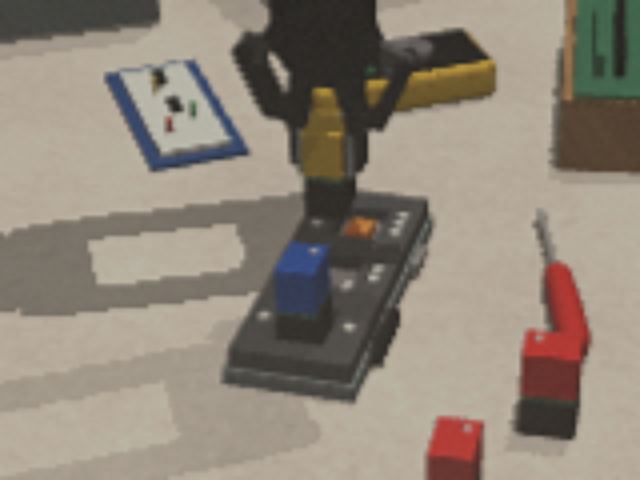

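The picture shows blue seated upright in the one-dot pocket and yellow upright above the two-dot pocket, about 2.5 mm high along jig y. I'll correct it, insert and release.

Emit:
apply_moves(series="-0.0077 0 0 0 1;0 0 0.07 0 1;0 0 0.07 0 1;0 0 0.04 0 1;0 0 0 0 1")

```text
time: 14.1
tool_pos: [545.3, 136.3, 56.2]
tcp_rot: [-179.9, 0.1, 70.0]
ft_force: [0.5, 0.6, -1.7]
finger_gap: 29.3
grip_force: 40.8
```

Emit:
apply_moves(series="0 0 0.02 0 1;0 0 0.02 0 1;0 0 0.008 0 1;0 0 0 0 1;0 0 0 0 1")

```text
time: 14.52
tool_pos: [546.9, 137.1, 45.0]
tcp_rot: [180.0, -0.0, 70.0]
ft_force: [-0.2, -0.4, -1.0]
finger_gap: 29.5
grip_force: 41.0
```

Emit:
apply_moves(series="0 0 0.002 0 1;0 0 0 0 -1;0 0 0 0 -1;0 0 0 0 -1;0 0 0 0 -1")

```text
time: 14.93
tool_pos: [546.9, 137.0, 44.3]
tcp_rot: [180.0, -0.0, 70.0]
ft_force: [-0.2, 0.5, 1.0]
finger_gap: 76.5
grip_force: 0.0
```

Emit:
apply_moves(series="0 0 0 0 -1;0 0 0 0 -1;0 0 -0.1 0 -1;0 0 -0.13 0 -1;0 0 -0.13 0 -1")

```text
time: 15.35
tool_pos: [545.3, 136.7, 151.9]
tcp_rot: [-179.8, 0.1, 70.0]
ft_force: [1.1, 0.1, -0.1]
finger_gap: 85.4
grip_force: 0.0
```

Emit:
apply_moves(series="0 0 -0.1 0 -1;0 0 0 0 -1;0 0 0 0 -1;0 0 0 0 -1;0 0 0 0 -1")

```text
time: 15.77
tool_pos: [545.6, 136.7, 180.1]
tcp_rot: [-179.8, 0.1, 70.0]
ft_force: [-0.7, 0.9, -0.6]
finger_gap: 84.8
grip_force: 0.0
```

Emit:
apply_moves(series="0 0 0 -0.02 -1;-0.0985 0.0585 0 0 -1;-0.0985 0.0585 0 0 -1;-0.0985 0.0585 0 0 -1;-0.0985 0.0585 0 0 -1")

```text
time: 16.18
tool_pos: [576.6, 1.9, 179.9]
tcp_rot: [-179.8, 0.0, 72.3]
ft_force: [1.2, 0.2, -0.5]
finger_gap: 85.3
grip_force: 0.0
```

Emit:
apply_moves(series="-0.0985 0.0585 0 0 -1;-0.0985 0.0585 0 0 -1;-0.0985 0.0585 0 0 -1;-0.0985 0.0585 0 0 -1;0 0 0.1 0 -1")

```text
time: 16.6
tool_pos: [611.9, -138.1, 156.6]
tcp_rot: [179.5, 0.1, 72.0]
ft_force: [2.1, 0.8, 0.5]
finger_gap: 85.4
grip_force: 0.0
```

Emit:
apply_moves(series="0 0 0 0 -1;0 0 0 0 -1;0 0 0 0 -1;0 0 0 0 -1;0 0 0 0 -1")

```text
time: 17.02
tool_pos: [609.2, -130.1, 153.4]
tcp_rot: [179.9, -0.0, 72.4]
ft_force: [0.0, -0.5, -0.4]
finger_gap: 85.5
grip_force: 0.0
```

```bash
python3 - <<'E'
from bench import *
from h import *
q=sense();p=q["tool_pos"];print(p,q["tcp_rot"])
s=snapshot("side");np.savez("side4.npz",**s);cols(s,0,(40,84));cols(s,-75,(40,84))
s=snapshot("top");P=pts(s);L=(P[...,:2]-C0)@RJ.T;Z=P[...,2]
for c,py in(("blue",-75),("yellow",0)):
    m=(mask(s,c)>0)&(abs(Z-86)<5)&(abs(L[...,0])<40)&(abs(L[...,1]-py)<40)
    if m.sum()>20:
        r=rect(ray(s,np.argwhere(m)[:,::-1],86));print(c,np.median(Z[m]),r,((r[:2]-C0)@RJ.T).round(1)-[0,py])
E
```

```text
[ 609.16717358 -130.10509289  153.42702745] [ 1.79902427e+02 -7.40036593e-03  7.23562742e+01]
67 face y -20.1 centre y err -0.1 x [-14.3   1.9  13.3] z 41.8 slope -0.7
132 face y -93.2 centre y err 1.8 x [-14.7   0.5  13.7] z 40.3 slope -0.4
yellow 84.93441767996006 [546.8 137.2  29.1  38.8 -21.6] [-1.5 -1.4]
```

Yellow is seated as well. Now grasp red, with a firmer grip for the push.

Emit:
apply_moves(series="-0.005 -0.004 0 0 -1;0 0 0.12 0 -1;0 0 0.12 0 -1;0 0 0.12 0 -1;0 0 0.06 0 -1", squeeze=80)

```text
time: 17.53
tool_pos: [604.1, -131.1, 21.6]
tcp_rot: [-179.7, 0.0, 72.3]
ft_force: [-0.5, -0.2, -1.2]
finger_gap: 85.4
grip_force: 0.0
```

Emit:
apply_moves(series="0 0 0 0 -1;0 0 0 0 -1;0 0 0 0 1;0 0 0 0 1;0 0 0 0 1")

```text
time: 17.95
tool_pos: [608.8, -132.6, 28.8]
tcp_rot: [179.8, -0.0, 72.3]
ft_force: [-0.4, -0.5, -0.0]
finger_gap: 51.9
grip_force: 0.0
```

Emit:
apply_moves(series="0 0 0 0 1;0 0 0 0 1;0 0 0 0 1;0 0 0 0 1;0 0 0 0 1")

```text
time: 18.37
tool_pos: [608.0, -132.4, 27.7]
tcp_rot: [179.9, -0.0, 72.3]
ft_force: [-0.8, -0.0, 6.0]
finger_gap: 28.9
grip_force: 79.7
```

Emit:
apply_moves(series="0 0 0 0 1;0 0 0 0 1;0 0 0 0 1;0 0 0 0 1;0 0 0 0 1")

```text
time: 18.78
tool_pos: [608.0, -132.4, 27.7]
tcp_rot: [179.9, -0.0, 72.3]
ft_force: [-0.7, 0.5, 7.2]
finger_gap: 28.9
grip_force: 79.7
```

Emit:
apply_moves(series="0 0 -0.06 0 1;0 0 -0.12 0 1;0 0 -0.12 0 1;0 0 -0.12 0 1;0 0 0 0.02 1")

```text
time: 19.2
tool_pos: [611.3, -133.4, 161.8]
tcp_rot: [179.3, -0.0, 70.0]
ft_force: [2.1, -0.4, 0.2]
finger_gap: 29.4
grip_force: 79.3
```

Emit:
apply_moves(series="0.1144 -0.0549 0 0 1;0.1144 -0.0549 0 0 1;0.1144 -0.0549 0 0 1;0.1144 -0.0549 0 0 1;0.1144 -0.0549 0 0 1")

```text
time: 19.62
tool_pos: [587.6, 58.9, 152.0]
tcp_rot: [-180.0, 0.0, 69.9]
ft_force: [0.1, 0.3, -2.3]
finger_gap: 29.2
grip_force: 79.5
```

Emit:
apply_moves(series="0.1144 -0.0549 0 0 1;0.1144 -0.0549 0 0 1;0.1144 -0.0549 0 0 1;0.1144 -0.0549 0 0 1;0 0 0 0 1")

```text
time: 20.03
tool_pos: [571.6, 215.6, 152.0]
tcp_rot: [-179.9, -0.2, 70.3]
ft_force: [0.0, -0.4, -2.1]
finger_gap: 29.2
grip_force: 79.6
```

Emit:
apply_moves(series="0 0 0.07 0 1;0 0 0.06 0 1;0 0 0 0 1;0 0 0 0 1;0 0 0 0 1")

```text
time: 20.45
tool_pos: [573.7, 208.7, 113.9]
tcp_rot: [180.0, -0.0, 70.0]
ft_force: [0.9, -0.7, -1.1]
finger_gap: 28.9
grip_force: 79.5
```

Emit:
apply_moves(series="0 0 0 0 1;0 0 0 0 1;0 0 0 0 1;0 0 0 0 1;0 0 0 0 1")

```text
time: 20.87
tool_pos: [573.6, 208.9, 113.5]
tcp_rot: [180.0, -0.0, 70.0]
ft_force: [-0.1, 0.2, -1.7]
finger_gap: 29.0
grip_force: 79.5
```

```bash
python3 - <<'E'
from bench import *
from h import *
q=sense();p=q["tool_pos"];print(p,q["tcp_rot"],q["ft_force"],"jig",RJ@(p[:2]-C0)-[0,75])
s=snapshot("side");np.savez("side5.npz",**s);f=s["frame"]
cv2.imwrite("pics/side5.png",cv2.resize(f[90:210,220:380],None,fx=4,fy=4))
cols(s,75,(p[2]-25,p[2]+30));held(s,"red",75,(p[2],p[2]+50))
E
```

```text
[573.60725442 208.919549   113.51869688] [ 1.79973674e+02 -2.24184716e-02  6.99756260e+01] [-0.13198387  0.24582091 -1.65145621] jig [-0.85075113  0.16135959]
160 face y 58.2 centre y err 3.2 x [-14.2  -0.1  14.6] z 89.0 slope 0.8
red 140 y pct [55.  57.7 59.3 63.2] x pct [-13.3  -0.4  13.8] z [122.6 157.7]
  face yaw err deg 0.2 centre x~ 0.7 centre y~ 78.7
```

View pics/side5.png

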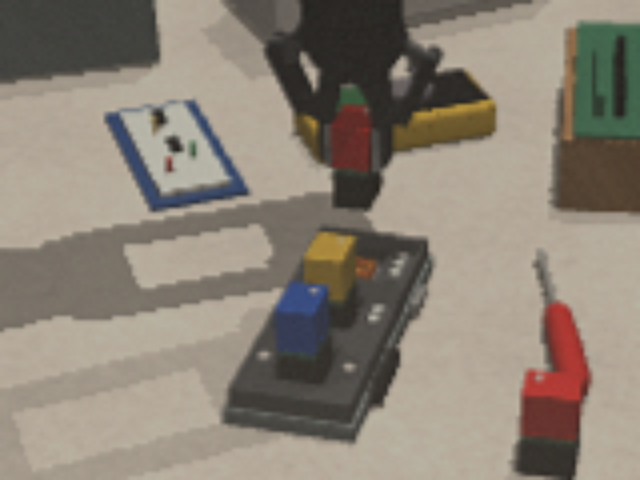

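Blue and yellow stand upright and seated, and red hangs upright above the three-dot pocket. I'll correct the y offset and go down to just above the bed.

Emit:
apply_moves(series="-0.0075 0 0 0 1;0 0 0.07 0 1;0 0 0.07 0 1;0 0 0.04 0 1;0 0 0 0 1")

```text
time: 21.33
tool_pos: [570.6, 205.9, 55.6]
tcp_rot: [-179.8, 0.2, 70.0]
ft_force: [0.4, -0.3, -3.0]
finger_gap: 29.3
grip_force: 80.1
```

Emit:
apply_moves(series="0 0 0.008 0 1;0 0 0.005 0 1;0 0 0 0 1;0 0 0 0 1;0 0 0 0 1")

```text
time: 21.75
tool_pos: [573.2, 207.0, 56.1]
tcp_rot: [179.9, -0.0, 70.0]
ft_force: [0.1, 0.4, -1.1]
finger_gap: 29.3
grip_force: 80.1
```

Emit:
apply_moves(series="0 0 0.007 0 1;0 0 0.007 0 1;0 0 0 0 1;0 0 0 0 1;0 0 0 0 1")

```text
time: 22.17
tool_pos: [573.2, 207.0, 51.6]
tcp_rot: [179.9, -0.0, 70.0]
ft_force: [0.7, 0.7, 2.8]
finger_gap: 29.0
grip_force: 80.6
```

Emit:
apply_moves(series="0 0 0.006 0 1;0 0 0.006 0 1;0 0 0 0 1;0 0 0 0 1;0 0 0 0 1")

```text
time: 22.58
tool_pos: [573.1, 206.9, 47.8]
tcp_rot: [179.9, -0.0, 70.0]
ft_force: [2.5, 1.2, 4.7]
finger_gap: 29.1
grip_force: 80.9
```

Emit:
apply_moves(series="0 0 0.005 0 1;0 0 0.005 0 1;0 0 0 0 1;0 0 0 0 1;0 0 0 0 1")

```text
time: 23.0
tool_pos: [573.1, 207.0, 45.0]
tcp_rot: [179.9, -0.0, 70.0]
ft_force: [1.4, 1.0, 6.0]
finger_gap: 28.8
grip_force: 81.1
```

Emit:
apply_moves(series="0 0 0.002 0 1;0 0 0 0 1;0 0 0 0 1;0 0 0 0 1;0 0 0 0 1")

```text
time: 23.42
tool_pos: [573.2, 207.0, 44.4]
tcp_rot: [179.9, -0.0, 70.0]
ft_force: [1.2, 0.4, 5.8]
finger_gap: 28.9
grip_force: 81.1
```

Emit:
apply_moves(series="0 0 0.002 0 1;0 0 0 0 1;0 0 0 0 1;0 0 0 0 1;0 0 0 0 1")

```text
time: 23.83
tool_pos: [573.2, 207.0, 43.9]
tcp_rot: [179.9, -0.0, 70.0]
ft_force: [1.4, 0.6, 5.9]
finger_gap: 29.0
grip_force: 81.1
```

Emit:
apply_moves(series="0 0 0.001 0 1;0 0 0 0 1;0 0 0 0 1;0 0 0 0 1;0 0 0 0 1")

```text
time: 24.25
tool_pos: [573.2, 207.0, 43.7]
tcp_rot: [179.9, -0.0, 70.0]
ft_force: [-0.3, 0.5, 7.0]
finger_gap: 28.9
grip_force: 81.5
```

Emit:
apply_moves(series="0 0 0.001 0 1;0 0 0 0 1;0 0 0 0 1;0 0 0 0 1;0 0 0 0 1")

```text
time: 24.67
tool_pos: [573.2, 207.0, 43.8]
tcp_rot: [179.9, -0.0, 70.0]
ft_force: [-0.9, 0.1, 11.2]
finger_gap: 28.8
grip_force: 81.7
```

Emit:
apply_moves(series="0 0 0.001 0 1;0 0 0 0 1;0 0 0 0 1;0 0 0 0 1;0 0 0 0 1")

```text
time: 25.08
tool_pos: [573.2, 207.0, 43.7]
tcp_rot: [179.9, -0.0, 70.0]
ft_force: [-1.6, -0.4, 12.6]
finger_gap: 29.1
grip_force: 82.0
```

Emit:
apply_moves(series="0 0 0.001 0 1;0 0 0 0 1;0 0 0 0 1;0 0 0 0 1;0 0 0 0 1")

```text
time: 25.5
tool_pos: [573.2, 207.0, 43.7]
tcp_rot: [179.9, -0.0, 70.0]
ft_force: [-3.6, -0.7, 15.5]
finger_gap: 29.0
grip_force: 82.3
```

Emit:
apply_moves(series="0 0 0.001 0 1;0 0 0 0 1;0 0 0 0 1;0 0 0 0 1;0 0 0 0 1")

```text
time: 25.92
tool_pos: [573.2, 207.0, 43.7]
tcp_rot: [179.9, -0.0, 70.0]
ft_force: [-4.5, -0.9, 17.4]
finger_gap: 29.2
grip_force: 82.6
```

Emit:
apply_moves(series="0 0 0 0 1;0 0 0 0 1;0 0 0 0 1;0 0 0 0 1;0 0 0 0 1")

```text
time: 26.33
tool_pos: [573.2, 207.0, 43.7]
tcp_rot: [179.9, -0.0, 70.0]
ft_force: [-5.0, -1.3, 16.5]
finger_gap: 29.0
grip_force: 82.6
```

```bash
python3 - <<'E'
from bench import *
from h import *
q=sense();p=q["tool_pos"];print(p,q["ft_force"],q["grip_force"])
s=snapshot("side");cols(s,0,(40,84));cols(s,-75,(40,84))
P=pts(s);L=(P[...,:2]-C0)@RJ.T
m=(mask(s,"red")>0)&(abs(L[...,0])<30)&(abs(L[...,1]-75)<35);print("red top z",np.percentile(P[...,2][m],95),m.sum())
E
```

```text
[573.21235777 207.03005513  43.71084116] [-5.04503396 -1.25209541 16.46830924] 82.58330583572388
90 face y -20.1 centre y err -0.1 x [-15.    3.7  14.3] z 40.2 slope -1.9
128 face y -93.7 centre y err 1.3 x [-14.5   0.1  13.8] z 40.1 slope -0.1
red top z 87.60821464336118 111
```

The tool stalls at the stop height (foot 16.0 mm) with about 9–10 N on the stop. Red's top is at about 86 mm once the view's bias is allowed for, and blue and yellow are still in place.

```bash
python3 -c "
from bench import *
print(hand_in())"
```

```text
the job is handed in; nothing more can be done
None
```

The job is handed in at about 26 s: blue and yellow are seated and released, and red is still held on the three-dot stop with about 9–10 N (my estimate from the wrist force); the hand-in returned no verdict.

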